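# Point out a sample and its centrifuge place, then confirm

### The job

Read back the centrifuge loading plan by pointing. With the fingertips aimed straight down, point at the orange-capped tube in the rack from about two centimetres above its cap and stay there for about two seconds, then point in the same way at the mouth of the one empty place in the teal rotor, then press the green button on the grey pad all the way down and lift the hand well clear of it. Do not touch the tubes, the rack or the centrifuge, come down close over no other tube or rotor place, do not press the red button, and do not disturb the other things on the bench.

Things in the scene. Friction and masses are not known exactly. Their poses are not given: they have to be found in the camera images.
- tube_orange: sample tube with an orange cap, standing loose and upright in a hole of the rack; tube 16 mm across, 100 mm tall over all, cap 20 mm across and 18 mm high. Origin: centre of its underside, so the cap's top is 100 mm above it along its z (about 110 mm above the bench)
- tube_blue: sample tube with a blue cap, standing loose and upright in a hole of the rack; tube 16 mm across, 100 mm tall over all, cap 20 mm across and 18 mm high. Origin: centre of its underside, so the cap's top is 100 mm above it along its z (about 110 mm above the bench)
- tube_green: sample tube with a green cap, standing loose and upright in a hole of the rack; tube 16 mm across, 100 mm tall over all, cap 20 mm across and 18 mm high. Origin: centre of its underside, so the cap's top is 100 mm above it along its z (about 110 mm above the bench)
- tube_white: sample tube with a white cap, standing loose and upright in a hole of the rack; tube 16 mm across, 100 mm tall over all, cap 20 mm across and 18 mm high. Origin: centre of its underside, so the cap's top is 100 mm above it along its z (about 110 mm above the bench)
- rack: pale tube rack, fixed, 110 x 160 x 70 mm, six upright holes in two rows of three, 50 mm apart both ways, four of them holding the tubes. Origin: centre of its underside on the bench; its x is the 110 mm side, z up
- centrifuge: cream bench centrifuge, fixed, body 200 mm high, reaching from 220 mm in front (-x) to 190 mm behind (+x) of its origin and 160 mm to either side (y), with its bowl open on top (round, 232 mm wide, centred above the origin). Its teal control panel is on the -x side; the open lid stands up from the +x edge, leaning 35 degrees outwards, to 450 mm above the bench. Origin: on the bench straight below the rotor's axis; z up
- empty_place (a point): the one empty place of the teal rotor in the centrifuge bowl: centre of the mouth of a round pocket, 21 mm wide inside, its z up. It lies 62 mm from the rotor's axis, 26 mm below the top of the centrifuge body (174 mm above the bench). It starts anywhere around the axis but on the side next to the lid
- rotor_axis (a point): point on the teal rotor's upright axis, at the height of the pockets' mouths, z up. The rotor is 172 mm across and turns easily if touched. Its six places lie every 60 degrees around the axis, 62 mm from it and from each other; the five other than the empty one hold white-capped tubes whose caps rise 25 mm above this level
- pad: grey confirm pad, fixed to the bench, 85 mm (x) by 135 mm (y) by 26 mm high, with two round push buttons 66 mm apart on top: green at its +y side, red at its -y side. Origin: centre of its underside; z up
- green_button_top (a point): centre of the top face of the green button (34 mm across) on the pad; it stands in a low round black housing, pressed straight down
- green_button (a joint): travel of the green button: 0 up, 0.006 m fully down; springs back; fully down takes about 4 N
- red_button_top (a point): centre of the top face of the red button, the same in size and height as the green one; not to be pressed
- red_button (a joint): travel of the red button: 0 up, 0.006 m fully down
- reagent_bottle: white bottle with a blue cap, 54 mm across, 90 mm tall, loose; not part of the job. Origin: centre of its underside
- specimen_jar: clear jar with a yellow cap, 56 mm across, 65 mm tall, loose; not part of the job. Origin: centre of its underside
Not all that is in view belongs to the job. Leave any yellow look-alike of the tube_orange alone.

How it is judged:
On the way, in this order (a step that is already met when the one before it is completed fails the run):
1. the orange-capped tube is pointed at from just above for 1.5 s (horizontal distance between the grasp point and tube_orange below 0.016 m and z of the grasp point in the frame of tube_orange between 0.112 and 0.175 m), for 1.5 s.
2. the empty rotor place is pointed at from just above for 1.5 s (horizontal distance between the grasp point and empty_place below 0.016 m and z of the grasp point in the frame of empty_place between 0.012 and 0.075 m), for 1.5 s.
3. the green button is pressed down (value of joint green_button above 0.0045 m), for 0.1 s.
At the end, for the whole second after the job is handed in: Both buttons up again (within 1 mm), the grasp point more than 60 mm from the green button, every tube upright (within 7 degrees) and within 6 mm of its start, the rotor's empty place within 6 mm of its start, the other loose things within 10 mm of theirs (value of joint each of green_button, red_button below 0.001 m and distance between the grasp point and green_button_top above 0.06 m and distance of each of empty_place, tube_orange, tube_blue, tube_green, tube_white from where it was at the start of the episode below 0.006 m and angle between each of tube_orange, tube_blue, tube_green, tube_white's own z axis and vertical below 0.12 rad and distance of each of reagent_bottle, specimen_jar from where it was at the start of the episode below 0.01 m); the robot touches nothing.
It fails at once if a tube, the rack or the centrifuge (rotor and lid included) is touched by the robot with more than 0.3 N (contact force between any of the fingers, the arm and tube_orange above 0.3 N or contact force between any of the fingers, the arm and tube_blue above 0.3 N or contact force between any of the fingers, the arm and tube_green above 0.3 N or contact force between any of the fingers, the arm and tube_white above 0.3 N or contact force between any of the fingers, the arm and rack above 0.3 N or contact force between any of the fingers, the arm and centrifuge above 0.3 N).
It fails at once if another tube in the rack is pointed at: the grasp point comes within 20 mm of straight above it and less than 60 mm above its cap ((horizontal distance between the grasp point and tube_blue below 0.02 m and z of the grasp point in the frame of tube_blue below 0.16 m) or (horizontal distance between the grasp point and tube_green below 0.02 m and z of the grasp point in the frame of tube_green below 0.16 m) or (horizontal distance between the grasp point and tube_white below 0.02 m and z of the grasp point in the frame of tube_white below 0.16 m)).
It fails at once if another part of the rotor is pointed at: the grasp point is over the rotor (within 80 mm of its axis), less than 60 mm above the mouths and more than 40 mm to the side of the empty place (horizontal distance between the grasp point and rotor_axis below 0.08 m and z of the grasp point in the frame of rotor_axis below 0.06 m and horizontal distance between the grasp point and empty_place above 0.04 m).
It fails at once if the red button is pressed by more than 2 mm (value of joint red_button above 0.002 m).
It fails at once if a tube is lifted or shifted by more than 8 mm, or another loose thing by more than 10 mm (distance of any of tube_orange, tube_blue, tube_green, tube_white from where it was at the start of the episode above 0.008 m or distance of any of reagent_bottle, specimen_jar from where it was at the start of the episode above 0.01 m).
It also fails if it takes over 64 s, if anything falls off the work surface, if the arm or the gripper's body presses on something with over 40 N, if the wrist force passes 120 N, or if a joint passes its speed limit or range.

### The arm

A 6-joint arm with a two-finger parallel gripper is mounted at the origin on the work surface. World frame = base frame: x ahead of the robot, y to its left, z up, the work surface at z = 0. Lengths are in m, angles in rad, forces in N, time in s.
With the tool pointing down it reaches from about 0.35 to 0.775 m from the base axis. Payload 7.3 kg.
Tool frame: the origin (TCP) lies at the very end of the fingers, on their centre line; the grasp point (between the pads) lies robot.pinch_z behind it (robot.pinch_z is the distance from the TCP to the grasp point, in m); y points along the fingers, z is the direction in which the jaws open and shut, and the axes are right-handed (so a half turn about y gives the same grasp; the last joint's range is limited). The gripper opens to 92 mm and grips with 3 to 60 N. Pads are 19 mm wide; open, the fingers measure 130 mm over their backs; the gripper's body (75 mm by 190 mm) begins 47 mm behind the grasp point.
Start: joints at [0.991, 0.342, 1.524, -0, 1.275, -0.146], TCP at [0.221, 0.476, 0.227] pointing down, gripper open.
Joint ranges: [-2.53, 2.53], [-0.77, 2.02], [0.04, 2.7], [-1, 4.14], [0.28, 2.66], [-3.11, 3.11]. Speed limits (rad/s): [2.57, 2.57, 3.14, 3.14, 3.14, 3.14].

### API

Orientations are given as [roll, pitch, yaw] about the fixed x, y, z axes, in that order (R = Rz(yaw) Ry(pitch) Rx(roll)).
In Python, from cell import status, viewer, robot gives the robot as it stands. The module is installed in compiled form; this text tells all that it offers.
- The arm moves only by the shell command python3 -m pendant 'ROWS' [FORCE]. ROWS is JSON, a list that holds one entry, the list of rows, each a list of 7 numbers: the shift along the tool's x, y, z in cm, then the turn, a rotation vector about the tool's x, y, z in rad, then the finger opening in cm, from 0 to 9.18. A call has 1 to 20 rows; each row is the pose to reach, as a shift and turn from the pose commanded when the call began, along the tool's axes at that moment; what a row does not reach only later rows make up. A row lasts 1/10 s, in which the tool goes at most 50 mm and 8.59 degrees, less where a joint would pass 70% of its speed; a pose out of reach is approached as far as the arm can. A call with a gripper value outside its range is refused whole. The fingers move at their own pace and stop on an object; FORCE is the grip in N (left out, the last holds). Time passes only in rows, so rows that repeat a pose let the fingers close. It gives the time, the measured TCP pose, the force and the opening at its end, in the units of the state.
- status.observe(): the state, without advancing time (a new reading comes with each control period).
- viewer.read_camera(name): name is "side" or "top"; returns a dict with "image" (420x560x3 uint8, red, green, blue), "range_z" (420x560 float32, m along the optical axis (not along the pixel's ray), 0 where there is no reading), "fx", "fy", "cx", "cy" (pixels), "distortion" ([k1, k2, p1, p2, k3] as OpenCV has them; the pictures are not rectified), "camera_from_world" (4x4, takes a point from world to camera coordinates). Camera axes: x right, y up, looking along -z (the intrinsics and any distortion apply to the point x, -y, -z); pixel columns grow to the right and rows downward; lengths in m; the calibration is good to about 2 mm. A picture is of the moment at which its call begins.
- robot.hand_in(): hands the job in, once; it reports no verdict.
The state is a dict: "time": time; "qpos": joint angles; "qvel": joint speeds; "joint_efforts": joint torques, N m; "tool_pos": TCP position; "tool_rot": TCP orientation; "contact_force": force on the tool from outside, world axes, zero at the start; "torque": the same for the moment, N m; "opening": finger opening in m.
Only numpy, scipy, OpenCV 4.12 (cv2) and the standard library are available. Lean on these libraries where they do the work, as an engineer would, in place of code of your own. Each camera call takes 0.05 s, during which the arm holds its last target. There are 200 camera calls.

## Working session

There is one attempt and no reset: what is moved stays moved. The work goes in short steps, Python scripts to look and compute and a shell command to move; the robot and the scene stay as the last step left them, time stands still between calls to the robot, and variables do not carry over. Pictures are saved under pics/ and viewed, about 8 in all and at most 12, crops included, and the job is handed in when it is done.

```bash
mkdir -p pics; cat > h.py <<'E'
import numpy as np, cv2
from cell import status, viewer, robot
def cam(n):
    c=viewer.read_camera(n); c['K']=np.array([[c['fx'],0,c['cx']],[0,c['fy'],c['cy']],[0,0,1.]]); c['D']=np.array(c['distortion'],float)
    c['T']=np.array(c['camera_from_world']); return c
def ray(c,u,v):
    p=cv2.undistortPoints(np.array([[[u,v]]],float),c['K'],c['D'])[0,0]
    R=c['T'][:3,:3]; o=-R.T@c['T'][:3,3]
    return o,R.T@np.array([p[0],-p[1],-1.])
def onz(c,u,v,z):
    o,d=ray(c,u,v); return o+d*(z-o[2])/d[2]
def depth(c,u,v):
    o,d=ray(c,u,v); return o+d*c['range_z'][int(round(v)),int(round(u))]
def proj(c,P):
    p=c['T'][:3,:3]@np.array(P)+c['T'][:3,3]
    return cv2.projectPoints(np.array([[p[0],-p[1],-p[2]]]),np.zeros(3),np.zeros(3),c['K'],c['D'])[0][0,0]
E
python3 - <<'E'
from h import *
print({k:np.round(v,4) if not np.isscalar(v) else v for k,v in status.observe().items()}, robot.pinch_z)
for n in('top','side'):
    c=cam(n); cv2.imwrite(f'pics/{n}0.png',c['image'][:,:,::-1]); np.save(n+'0.npy',c,allow_pickle=True)
    print(n,c['fx'],c['D'],np.round(c['T'],3).tolist())
E
```

```text
{'time': 0.0, 'qpos': array([ 0.991 ,  0.3427,  1.525 , -0.    ,  1.2754, -0.146 ]), 'qvel': array([ 0.0016, -0.0001, -0.0019, -0.0009, -0.001 ,  0.002 ]), 'joint_efforts': array([ 5.00000e-04, -4.31241e+01, -2.44217e+01,  7.19000e-02,
        5.60000e-02, -1.00000e-04]), 'tool_pos': array([0.2204, 0.4761, 0.2261]), 'tool_rot': array([-1.5723e+00,  2.0000e-04, -4.3370e-01]), 'contact_force': array([ 0.1101,  0.66  , -0.5726]), 'torque': array([ 0.04  , -0.0521,  0.0403]), 'opening': 0.0917363901631216} 0.0188
top 494.7307784221105 [-0.10711887  0.          0.          0.          0.        ] [[0.021, -1.0, 0.011, -0.035], [0.989, 0.022, 0.144, -0.599], [-0.145, 0.008, 0.989, -1.408], [0.0, 0.0, 0.0, 1.0]]
side 482.04966870132756 [0.04630903 0.         0.         0.         0.        ] [[0.736, -0.677, -0.01, -0.424], [0.355, 0.373, 0.857, -0.285], [-0.576, -0.635, 0.515, -0.826], [0.0, 0.0, 0.0, 1.0]]
```

View pics/top0.png

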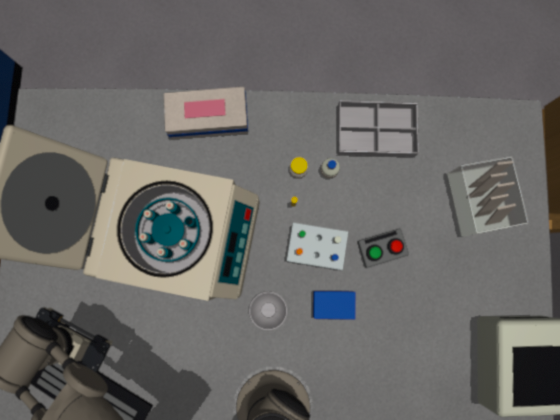

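View pics/side0.png

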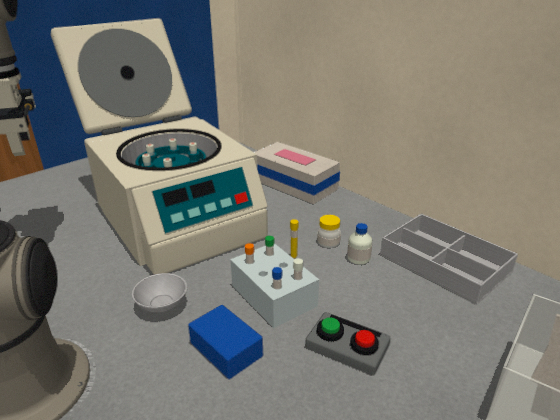

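Top view: the orange cap is at (299,251). It could be confused with the yellow look-alike tube (294,201), the yellow jar cap (299,166) and the red button (396,246). The rotor is at about (167,230), the green button at (375,253). Next I'll measure these and check them in a close crop.

```bash
cat > m.py <<'E'
from h import *
def comps(m,amin=4):
    n,l,s,ce=cv2.connectedComponentsWithStats(m.astype(np.uint8)); return [(s[i,4],*ce[i]) for i in range(1,n) if s[i,4]>=amin]
C={n:np.load(n+'0.npy',allow_pickle=True).item() for n in('top','side')}
def tri(a,b):
    o,d=ray(C['top'],*a);p,e=ray(C['side'],*b); d=d/np.linalg.norm(d);e=e/np.linalg.norm(e)
    s,t=np.linalg.lstsq(np.c_[d,-e],p-o,rcond=None)[0]; A,B=o+s*d,p+t*e
    return (A+B)/2,np.linalg.norm(A-B)
E
python3 - <<'E'
from m import *
boxes={'top':(285,220,415,272),'side':(225,215,395,375)}
for n,c in C.items():
    h=cv2.cvtColor(c['image'],cv2.COLOR_RGB2HSV); H,S,V=[h[...,i].astype(int) for i in range(3)]
    x0,y0,x1,y1=boxes[n]; b=np.zeros(H.shape,bool); b[y0:y1,x0:x1]=1
    for nm,lo,hi in(('orange',6,19),('green',50,80),('blue',105,125),('red',0,5)):
        for a,u,v in comps(b&(H>=lo)&(H<=hi)&(S>130)&(V>60),6):
            print(n,nm,a,round(u,1),round(v,1),'depthpt',np.round(depth(c,u,v),3),'z.11',np.round(onz(c,u,v,.11),3))
t=C['top']['image'][:,:,::-1]; s=C['side']['image'][:,:,::-1]
a=cv2.resize(t[175:285,110:225],None,fx=4,fy=4,interpolation=cv2.INTER_CUBIC)
b=cv2.resize(t[215:275,280:355],None,fx=4,fy=4,interpolation=cv2.INTER_CUBIC)
img=np.zeros((440,760,3),np.uint8); img[:,:460]=a; img[:240,460:]=b
cv2.imwrite('pics/crop1.png',img)
cv2.imwrite('pics/crop2.png',cv2.resize(s[125:185,110:230],None,fx=6,fy=6,interpolation=cv2.INTER_CUBIC))
E
```

```text
top orange 31 298.8 251.2 depthpt [ 0.449 -0.066  0.109] z.11 [ 0.449 -0.066  0.11 ]
top green 25 301.8 233.4 depthpt [ 0.499 -0.073  0.112] z.11 [ 0.499 -0.074  0.11 ]
top green 123 375.0 252.2 depthpt [ 0.453 -0.291  0.045] z.11 [ 0.45  -0.278  0.11 ]
top blue 26 334.5 257.0 depthpt [ 0.435 -0.165  0.108] z.11 [ 0.435 -0.165  0.11 ]
top red 129 396.2 245.7 depthpt [ 0.473 -0.354  0.043] z.11 [ 0.469 -0.338  0.11 ]
side orange 98 249.0 248.3 depthpt [ 0.442 -0.072  0.11 ] z.11 [ 0.441 -0.072  0.11 ]
side green 82 269.0 240.4 depthpt [ 0.492 -0.077  0.109] z.11 [ 0.49  -0.079  0.11 ]
side green 245 330.4 325.2 depthpt [ 0.448 -0.29   0.047] z.11 [ 0.396 -0.332  0.11 ]
side blue 102 361.0 228.3 depthpt [ 0.692 -0.161  0.09 ] z.11 [ 0.666 -0.18   0.11 ]
side blue 98 276.6 272.7 depthpt [ 0.426 -0.171  0.111] z.11 [ 0.427 -0.17   0.11 ]
side blue 1730 239.7 344.1 depthpt [ 0.297 -0.216  0.05 ] z.11 [ 0.262 -0.264  0.11 ]
side red 286 364.7 338.2 depthpt [ 0.466 -0.354  0.049] z.11 [ 0.414 -0.388  0.11 ]
```

View pics/crop1.png

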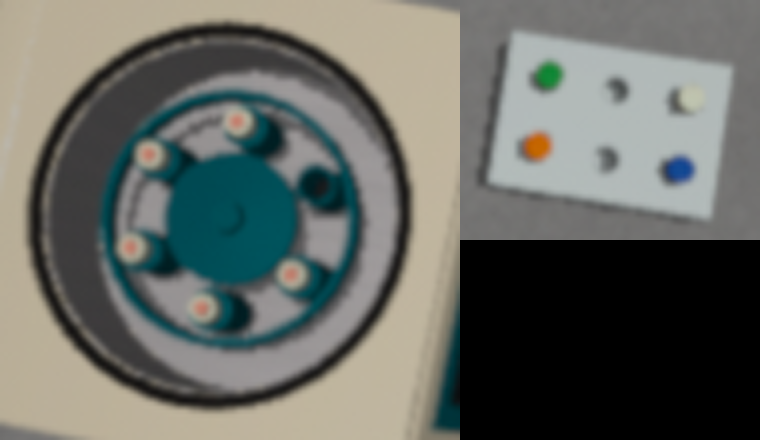

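View pics/crop2.png

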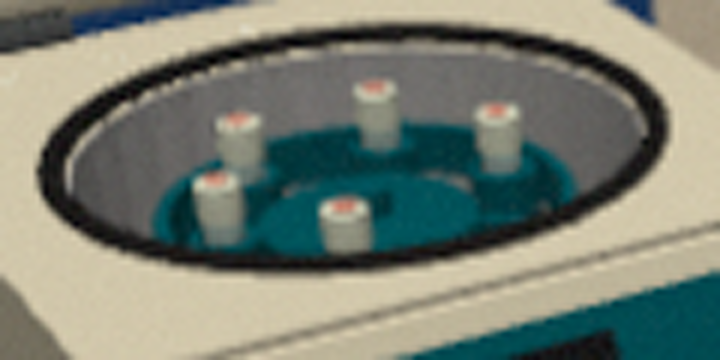

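The crop shows the orange cap at rack crop pixel (538,147). The rotor's five white caps are at crop (238,122), (149,155), (130,247), (202,308) and (291,274). The one empty pocket is at crop (320,187), i.e. top pixel (190,222). I'll check it against the hexagon formed by the caps.

```bash
python3 - <<'E'
from m import *
c=C['top']; f=lambda u,v:(110+(u+.5)/4-.5,175+(v+.5)/4-.5)
caps=np.array([onz(c,*f(*p),.199)[:2] for p in((238,122),(149,155),(130,247),(202,308),(291,274))])
emp=onz(c,*f(320,187),.174)[:2]
A=np.c_[2*caps,np.ones(5)]; s=np.linalg.lstsq(A,(caps**2).sum(1),rcond=None)[0]; ctr=s[:2]
print('ctr',ctr,'r',np.sqrt(s[2]+ctr@ctr),'cap angs',np.degrees(np.arctan2(*(caps-ctr).T[::-1])))
d=emp-ctr; print('empty',emp,'r',np.hypot(*d),np.degrees(np.arctan2(d[1],d[0])))
a=np.degrees(np.arctan2(*(caps-ctr).T[::-1])); b=np.angle(np.mean(np.exp(1j*np.radians(6*a))))/6
for k in range(6):
  e=ctr+.062*np.array([np.cos(b+k*np.pi/3),np.sin(b+k*np.pi/3)])
  if np.hypot(*(e-emp))<.03: print('hex empty',e,np.degrees(b)+60*k)
cs=C['side']; g=lambda u,v:(110+(u+.5)/6-.5,125+(v+.5)/6-.5)
print('side caps',[np.round(onz(cs,*g(*p),.199)[:2],3).tolist() for p in((239,120),(376,88),(498,110),(217,181),(345,205))],'top caps',np.round(caps,3).tolist())
for n,a,bb in(('orange',(298.8,251.2),(249,248.3)),('greenbtn',(375,252.2),(330.4,325.2)),('redbtn',(396.2,245.7),(364.7,338.2))): print(n,tri(a,bb))
for z in(.036,.04,.046): print(z,onz(c,375,252.2,z),onz(c,396.2,245.7,z),onz(cs,330.4,325.2,z))
# rack geometry: predict orange from tube grid
o,gr,bl=[onz(c,*p,.11)[:2] for p in((298.8,251.2),(301.8,233.4),(334.5,257))]
print('dist',np.hypot(*(gr-o)),np.hypot(*(bl-o)))
from scipy.spatial.transform import Rotation as R
S=status.observe(); print(R.from_euler('xyz',S['tool_rot']).as_matrix().round(3), proj(c,S['tool_pos']))
E
```

```text
ctr [0.49671712 0.28855057] r 0.061688399470346114 cap angs [  -8.61600504   52.00270062  111.52275011  172.48644625 -127.41748938]
empty [0.51873608 0.22774729] r 0.06466739980539817 -70.09293066955905
hex empty [0.5199384  0.23106342] 291.9956857642891
side caps [[0.475, 0.353], [0.536, 0.344], [0.56, 0.287], [0.436, 0.302], [0.46, 0.246]] top caps [[0.558, 0.279], [0.535, 0.337], [0.474, 0.346], [0.436, 0.297], [0.459, 0.24]]
orange (array([ 0.44837785, -0.06566331,  0.10354991]), np.float64(0.0025729803202052728))
greenbtn (array([ 0.45187661, -0.28945982,  0.04443012]), np.float64(0.003679868322156826))
redbtn (array([ 0.47187736, -0.35196813,  0.04425726]), np.float64(0.003791171007023093))
0.036 [ 0.45360871 -0.2923809   0.036     ] [ 0.47369769 -0.35533785  0.036     ] [ 0.45725098 -0.28278484  0.036     ]
0.04 [ 0.45343246 -0.29159987  0.04      ] [ 0.47346581 -0.35438246  0.04      ] [ 0.45394502 -0.28546914  0.04      ]
0.046 [ 0.45316809 -0.29042834  0.046     ] [ 0.47311798 -0.35294937  0.046     ] [ 0.44898609 -0.28949559  0.046     ]
dist 0.04999908459524274 0.09997158595993699
[[ 0.907 -0.001  0.42 ]
 [-0.42  -0.001  0.907]
 [-0.    -1.    -0.001]] [ 83.63662226 334.54096696]
```

The measurements agree with the given sizes:
- The rotor radius comes out at 61.7 mm and the caps are spaced 60° apart.
- The tubes are 50 and 100 mm apart.
- The buttons are 66 mm apart.

The two views differ by up to about 6 mm, which is inside the 16 mm tolerance. I'll raise the hand, close the fingers and travel to above the orange cap.

```bash
python3 -m pendant '[[[0,-2,0,0,0,0,0],[0,-5,0,0,0,0,0],[0,-8,0,0,0,0,0],[0,-11,0,0,0,0,0],[0,-12,0,0,0,0,0],[2,-12,-2,0,0,0,0],[5,-12,-4.5,0,0,0,0],[8,-12,-7.3,0,0,0,0],[11,-12,-10,0,0,0,0],[14,-12,-12.8,0,0,0,0],[17,-12,-15.5,0,0,0,0],[20,-12,-18.3,0,0,0,0],[23,-12,-21,0,0,0,0],[26,-12,-23.8,0,0,0,0],[29,-12,-26.5,0,0,0,0],[32,-12,-29.2,0,0,0,0],[35,-12,-32,0,0,0,0],[38,-12,-34.7,0,0,0,0],[41,-12,-37.4,0,0,0,0],[43.4,-12,-39.7,0,0,0,0]]]' 10
cat > w.py <<'E'
from h import *
from scipy.spatial.transform import Rotation as R
import sys
S=status.observe(); M=R.from_euler('xyz',S['tool_rot']).as_matrix()
print('t',S['time'],'pos',S['tool_pos'].round(4) if hasattr(S['tool_pos'],'round') else S['tool_pos'],'F',np.round(S['contact_force'],2),'open',S['opening'],'ydir',M[:,1].round(3))
if len(sys.argv)>3: print('shift cm',(M.T@(np.array(sys.argv[1:4],float)-S['tool_pos'])*100).round(2))
E
python3 w.py .448 -.0665 .131
```

```text
time: 2.1
tool_pos: [0.4477, -0.0682, 0.3454]
tool_rot: [-1.571, 0.002, -0.435]
contact_force: [-0.0, 0.2, -0.6]
opening: 0.0008
t 2.1 pos [ 0.4477 -0.0682  0.3454] F [-0.01  0.21 -0.64] open 0.0008445599407890816 ydir [-0.002  0.001 -1.   ]
shift cm [-1.000e-02  2.144e+01  1.700e-01]
```

```bash
python3 -m pendant '[[[0,2,0.1,0,0,0,0],[0,5,0.1,0,0,0,0],[0,8,0.1,0,0,0,0],[0,11,0.1,0,0,0,0],[0,13,0.1,0,0,0,0],[0,15,0.1,0,0,0,0],[0,16.5,0.1,0,0,0,0],[0,16.5,0.1,0,0,0,0]]]'
python3 w.py .448 -.0665 .131; python3 - <<'E'
from h import *
t=cam('top'); s=cam('side')
a=cv2.resize(t['image'][195:285,260:360,::-1],None,fx=4,fy=4); b=cv2.resize(s['image'][190:300,200:300,::-1],None,fx=4,fy=4)
im=np.zeros((440,800,3),np.uint8); im[:360,:400]=a; im[:,400:]=b; cv2.imwrite('pics/or.png',im)
E
```

```text
time: 2.9
tool_pos: [0.4461, -0.0648, 0.179]
tool_rot: [-1.571, 0.006, -0.434]
contact_force: [-0.8, 0.0, 0.1]
opening: 0.0003
t 2.9 pos [ 0.4461 -0.0648  0.179 ] F [-0.83  0.01  0.05] open 0.00028539181159650015 ydir [-0.006  0.002 -1.   ]
shift cm [ 0.28  4.8  -0.07]
```

View pics/or.png

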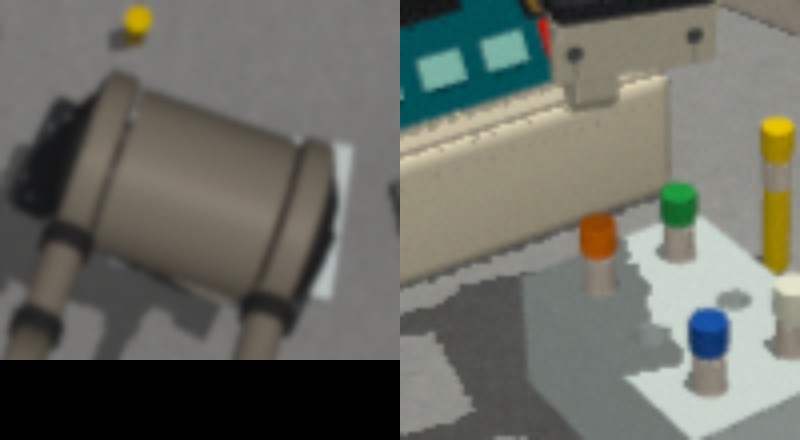

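The side crop shows the fingertips at (593,100), directly over the orange cap (598,222) and clear of the green cap (678,200). I'll go down the rest of the way and dwell.

```bash
python3 -m pendant '[[[0.2,1.5,0,0,0,0,0],[0.2,3,0,0,0,0,0],[0.2,4,0,0,0,0,0],[0.2,4.6,0,0,0,0,0],[0.2,4.7,0,0,0,0,0],[0.2,4.7,0,0,0,0,0],[0.2,4.7,0,0,0,0,0],[0.2,4.7,0,0,0,0,0],[0.2,4.7,0,0,0,0,0],[0.2,4.7,0,0,0,0,0],[0.2,4.7,0,0,0,0,0],[0.2,4.7,0,0,0,0,0],[0.2,4.7,0,0,0,0,0],[0.2,4.7,0,0,0,0,0],[0.2,4.7,0,0,0,0,0],[0.2,4.7,0,0,0,0,0],[0.2,4.7,0,0,0,0,0],[0.2,4.7,0,0,0,0,0],[0.2,4.7,0,0,0,0,0],[0.2,4.7,0,0,0,0,0]]]'
python3 w.py; python3 -m pendant '[[[0,0,0,0,0,0,0],[0,0,0,0,0,0,0],[0,0,0,0,0,0,0],[0,0,0,0,0,0,0],[0,0,0,0,0,0,0],[0,0,0,0,0,0,0],[0,0,0,0,0,0,0],[0,-2,0,0,0,0,0],[0,-5,0,0,0,0,0],[0,-8,0,0,0,0,0],[0,-11,0,0,0,0,0],[0,-14,0,0,0,0,0],[0,-17,0,0,0,0,0],[0,-19,0,0,0,0,0],[0,-20,0,0,0,0,0]]]'; python3 w.py .520 .232 .335
```

```text
time: 5.0
tool_pos: [0.4498, -0.0662, 0.1347]
tool_rot: [-1.571, -0.0, -0.434]
contact_force: [0.2, 0.0, 0.0]
opening: 0.0005
t 5.0 pos [ 0.4498 -0.0662  0.1347] F [0.2  0.03 0.04] open 0.0005282394239129594 ydir [ 0.  0. -1.]
time: 6.5
tool_pos: [0.4503, -0.0663, 0.3366]
tool_rot: [-1.57, -0.003, -0.434]
contact_force: [0.6, -0.5, 0.7]
opening: 0.0005
t 6.5 pos [ 0.4503 -0.0663  0.3366] F [ 0.61 -0.46  0.67] open 0.0005308900203753315 ydir [ 0.003 -0.001 -1.   ]
shift cm [-6.21  0.15 30.  ]
```

```bash
python3 -m pendant '[[[-0.4,0,2,0,0,0,0],[-1,0,5,0,0,0,0],[-1.6,0,8,0,0,0,0],[-2.3,0,11,0,0,0,0],[-2.9,0,14,0,0,0,0],[-3.5,0,17,0,0,0,0],[-4.1,0,20,0,0,0,0],[-4.7,0,23,0,0,0,0],[-5.4,0,26,0,0,0,0],[-6,0,29,0,0,0,0],[-6.2,0,30,0,0,0,0],[-6.2,0,30,0,0,0,0],[-6.2,2,30,0,0,0,0],[-6.2,4,30,0,0,0,0],[-6.2,5.5,30,0,0,0,0],[-6.2,6,30,0,0,0,0],[-6.2,6,30,0,0,0,0],[-6.2,6,30,0,0,0,0]]]'
python3 w.py .520 .232 .202; python3 - <<'E'
from h import *
s=cam('side')
cv2.imwrite('pics/ro.png',cv2.resize(s['image'][60:200,80:260,::-1],None,fx=4,fy=4))
E
```

```text
time: 8.3
tool_pos: [0.52, 0.2316, 0.2756]
tool_rot: [-1.57, -0.001, -0.434]
contact_force: [-0.1, -0.3, -0.1]
opening: 0.0005
t 8.3 pos [0.52   0.2316 0.2756] F [-0.09 -0.31 -0.07] open 0.0004721739792520086 ydir [ 0.001  0.    -1.   ]
shift cm [-0.03  7.36  0.03]
```

View pics/ro.png

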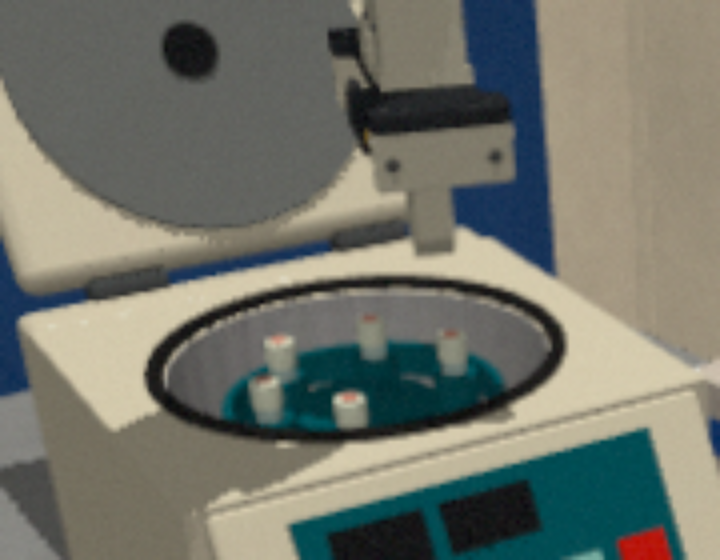

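The fingertips are at crop (434,250), in line above the empty spot at about (440,400), between the caps at (452,345) and (350,410). I'll descend and dwell.

```bash
python3 -m pendant '[[[0,2,0,0,0,0,0],[0,4,0,0,0,0,0],[0,6,0,0,0,0,0],[0,7,0,0,0,0,0],[0,7.2,0,0,0,0,0],[0,7.2,0,0,0,0,0],[0,7.2,0,0,0,0,0],[0,7.2,0,0,0,0,0],[0,7.2,0,0,0,0,0],[0,7.2,0,0,0,0,0],[0,7.2,0,0,0,0,0],[0,7.2,0,0,0,0,0],[0,7.2,0,0,0,0,0],[0,7.2,0,0,0,0,0],[0,7.2,0,0,0,0,0],[0,7.2,0,0,0,0,0],[0,7.2,0,0,0,0,0],[0,7.2,0,0,0,0,0],[0,7.2,0,0,0,0,0],[0,7.2,0,0,0,0,0]]]'
python3 w.py; python3 -m pendant '[[[0,0,0,0,0,0,0],[0,0,0,0,0,0,0],[0,0,0,0,0,0,0],[0,0,0,0,0,0,0],[0,0,0,0,0,0,0],[0,0,0,0,0,0,0],[0,0,0,0,0,0,0],[0,-2,0,0,0,0,0],[0,-4,0,0,0,0,0],[0,-7,0,0,0,0,0],[0,-10,0,0,0,0,0],[0,-12,0,0,0,0,0],[0,-13,0,0,0,0,0],[0,-13,0,0,0,0,0]]]'; python3 w.py .452 -.290 .335
```

```text
time: 10.35
tool_pos: [0.5197, 0.2321, 0.2027]
tool_rot: [-1.571, -0.0, -0.434]
contact_force: [-0.3, -0.3, 0.5]
opening: 0.0003
t 10.35 pos [0.5197 0.2321 0.2027] F [-0.32 -0.32  0.55] open 0.00034103351232044423 ydir [ 0.  0. -1.]
time: 11.75
tool_pos: [0.52, 0.2322, 0.3338]
tool_rot: [-1.569, -0.002, -0.434]
contact_force: [0.5, 0.4, 0.0]
opening: 0.0004
t 11.75 pos [0.52   0.2322 0.3338] F [0.46 0.4  0.02] open 0.0004373993298334542 ydir [ 0.002  0.001 -1.   ]
shift cm [ 15.78  -0.18 -50.24]
```

Near the button the hand's body would be close to the rack tubes. So I'll turn the jaws to lie along x during the transit.

```bash
python3 -m pendant '[[[1,0,-2,0,0,0,0],[1.6,0,-5,0,0.1,0,0],[2.5,0,-8,0,0.2,0,0],[3.5,0,-11,0,0.3,0,0],[4.4,0,-14,0,0.4,0,0],[5.4,0,-17,0,0.5,0,0],[6.3,0,-20,0,0.6,0,0],[7.2,0,-23,0,0.7,0,0],[8.2,0,-26,0,0.8,0,0],[9.1,0,-29,0,0.9,0,0],[10.1,0,-32,0,1.0,0,0],[11,0,-35,0,1.1,0,0],[12,0,-38,0,1.14,0,0],[12.9,0,-41,0,1.14,0,0],[13.8,0,-44,0,1.14,0,0],[14.8,0,-47,0,1.14,0,0],[15.5,0,-49.2,0,1.14,0,0],[15.8,0,-50.2,0,1.14,0,0],[15.8,0,-50.2,0,1.14,0,0],[15.8,0,-50.2,0,1.14,0,0]]]'; python3 w.py .452 -.290 .06; python3 -c "
from h import *
print(status.observe()['qpos'])"
```

```text
time: 13.75
tool_pos: [0.452, -0.2889, 0.3321]
tool_rot: [-1.572, 0.001, -1.574]
contact_force: [0.7, -0.6, -0.3]
opening: 0.0003
t 13.75 pos [ 0.452  -0.2889  0.3321] F [ 0.71 -0.61 -0.3 ] open 0.0003280180338823816 ydir [-0.001  0.001 -1.   ]
shift cm [1.500e-01 2.721e+01 2.000e-02]
[-7.11992898e-01  3.07106834e-01  1.28682612e+00  6.22322282e-04
  1.54912207e+00 -7.09236935e-01]
```

```bash
python3 -m pendant '[[[0,2,0,0,0,0,0],[0,5,0,0,0,0,0],[0,8,0,0,0,0,0],[0,11,0,0,0,0,0],[0,14,0,0,0,0,0],[0.1,17,0,0,0,0,0],[0.1,20,0,0,0,0,0],[0.1,22,0,0,0,0,0],[0.1,24,0,0,0,0,0],[0.1,25,0,0,0,0,0],[0.1,25.5,0,0,0,0,0],[0.1,25.5,0,0,0,0,0]]]'; python3 w.py .452 -.290 .045;  python3 - <<'E'
from h import *
s=cam('side')
cv2.imwrite('pics/bt.png',cv2.resize(s['image'][250:375,250:400,::-1],None,fx=4,fy=4))
E
```

```text
time: 14.95
tool_pos: [0.4523, -0.2903, 0.0778]
tool_rot: [-1.571, 0.0, -1.573]
contact_force: [0.1, -1.2, 0.6]
opening: 0.0007
t 14.95 pos [ 0.4523 -0.2903  0.0778] F [ 0.12 -1.19  0.58] open 0.0007385330556031386 ydir [-0.  0. -1.]
shift cm [-0.03  3.28 -0.03]
```

View pics/bt.png

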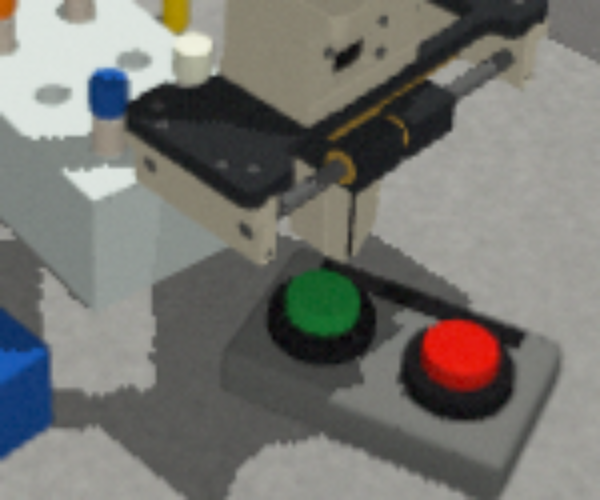

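The side crop shows the closed fingertips at about (350,255). The green button's top is at (322,300), and red is well away at (461,350). I'll check the alignment numerically before pressing.

```bash
python3 - <<'E'
from h import *
c=cam('side'); print('proj seam-face bottom',proj(c,[.4523,-.2998,.0778]),'observed ~ (337.8,313.5)')
print('proj button',proj(c,[.452,-.290,.045]))
h=cv2.cvtColor(c['image'],cv2.COLOR_RGB2HSV)
for lo,hi,n in((50,80,'g'),(0,5,'r')):
    m=((h[...,0]>=lo)&(h[...,0]<=hi)&(h[...,1]>130)&(h[...,2]>40)).astype(np.uint8); m[:300]=0;m[360:]=0;m[:,:310]=0
    ct=max(cv2.findContours(m,0,2)[0],key=cv2.contourArea); print(n,cv2.fitEllipse(ct),cv2.boundingRect(ct))
    ys,xs=np.nonzero(m); P=np.array([depth(c,x,y) for x,y in zip(xs,ys)]); t=P[P[:,2]>np.percentile(P[:,2],50)-.003]
    print(P[:,2].min(),np.percentile(P[:,2],[10,50,90]),(t.min(0)+t.max(0))/2, np.ptp(t,0))
# fingertip depth points in world
P=np.array([depth(c,x,y) for x in range(325,344) for y in range(295,316)]);P=P[(P[:,2]>.07)&(P[:,2]<.1)&(abs(P[:,1]+.29)<.06)]
print('finger pts',P.min(0),P.max(0))
E
```

```text
proj seam-face bottom [336.88652594 313.9175886 ] observed ~ (337.8,313.5)
proj button [331.69043462 324.95388811]
g ((330.2705383300781, 325.4714050292969), (16.20662498474121, 19.303356170654297), 96.52659606933594) (321, 317, 19, 18)
0.03654601413733383 [0.03986409 0.04778286 0.04955162] [ 0.20218746 -0.48841751  0.35507688] [0.53019962 0.43343765 0.62057674]
r ((364.77764892578125, 338.2546081542969), (17.426467895507812, 19.739078521728516), 106.25373840332031) (355, 329, 21, 19)
0.027907644057032166 [0.03979962 0.04785605 0.04974097] [ 0.21292755 -0.51988532  0.35515015] [0.55167981 0.37050204 0.62043022]
finger pts [ 0.43356472 -0.30281126  0.07929869] [ 0.46600623 -0.28552458  0.0998915 ]
```

The projections agree to about 1 px, and the button top is at z ≈ 0.048. I'll press gently.

```bash
python3 -m pendant '[[[0,1,0,0,0,0,0],[0,2,0,0,0,0,0],[0,2.5,0,0,0,0,0],[0,2.8,0,0,0,0,0],[0,3.0,0,0,0,0,0],[0,3.2,0,0,0,0,0],[0,3.3,0,0,0,0,0],[0,3.3,0,0,0,0,0],[0,3.3,0,0,0,0,0]]]'; python3 w.py
python3 -m pendant '[[[0,0.1,0,0,0,0,0],[0,0.2,0,0,0,0,0],[0,0.2,0,0,0,0,0],[0,0.2,0,0,0,0,0]]]'; python3 w.py
```

```text
time: 15.95
tool_pos: [0.452, -0.2908, 0.0449]
tool_rot: [-1.571, 0.0, -1.574]
contact_force: [-1.5, 1.3, 2.3]
opening: 0.0001
t 15.95 pos [ 0.452  -0.2908  0.0449] F [-1.46  1.28  2.29] open 8.157797964925261e-05 ydir [ 0.  0. -1.]
time: 16.35
tool_pos: [0.4521, -0.2909, 0.0428]
tool_rot: [-1.571, -0.0, -1.574]
contact_force: [-0.9, 1.3, 3.0]
opening: 0.0007
t 16.35 pos [ 0.4521 -0.2909  0.0428] F [-0.95  1.27  3.04] open 0.0006941385642463 ydir [ 0. -0. -1.]
```

The spring force is rising with travel. I'll keep going down until it hits the stop.

```bash
python3 -m pendant '[[[0,0.1,0,0,0,0,0],[0,0.2,0,0,0,0,0],[0,0.2,0,0,0,0,0],[0,0.2,0,0,0,0,0]]]'; python3 -m pendant '[[[0,0.1,0,0,0,0,0],[0,0.1,0,0,0,0,0],[0,0.1,0,0,0,0,0],[0,0.1,0,0,0,0,0]]]'
```

```text
time: 16.75
tool_pos: [0.4522, -0.2909, 0.042]
tool_rot: [-1.57, -0.001, -1.574]
contact_force: [-4.0, 2.2, 15.4]
opening: 0.0007
time: 17.15
tool_pos: [0.4522, -0.291, 0.0418]
tool_rot: [-1.57, -0.001, -1.574]
contact_force: [-6.5, 4.4, 22.7]
opening: 0.0006
```

The stop is at z = 0.042, 6 mm below the measured top, with force well over 4 N. One look while it's held to confirm the stop is the button and not the housing.

```bash
python3 - <<'E'
from h import *
s=cam('side')
cv2.imwrite('pics/pr.png',cv2.resize(s['image'][285:365,290:400,::-1],None,fx=6,fy=6,interpolation=cv2.INTER_CUBIC))
E
```

```text
(no output)
```

View pics/pr.png

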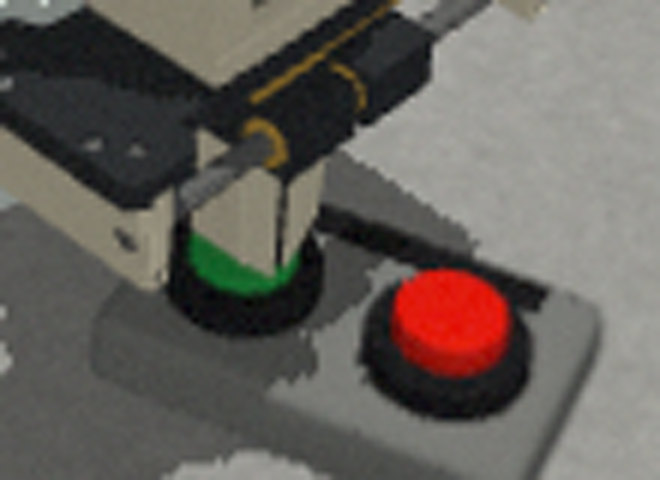

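The green button (245,275) is sunk to its housing under the fingertips, while red (450,320) stands up untouched. Lifting clear now.

```bash
python3 -m pendant '[[[0,-1,0,0,0,0,0],[0,-2.5,0,0,0,0,0],[0,-5,0,0,0,0,0],[0,-8,0,0,0,0,0],[0,-11,0,0,0,0,0],[0,-14,0,0,0,0,0],[0,-17,0,0,0,0,0],[0,-20,0,0,0,0,0],[0,-22,0,0,0,0,0],[0,-23,0,0,0,0,0],[0,-23,0,0,0,0,0],[0,-23,0,0,0,0,0]]]'; python3 - <<'E'
from h import *
s=cam('side'); t=cam('top'); s0=np.load('side0.npy',allow_pickle=True).item()
d=np.abs(s['image'].astype(int)-s0['image']).sum(2)>120
for n,(x,y,w,h) in dict(tubes=(235,215,75,80),rotor=(115,130,110,45),buttons=(305,310,90,60),jars=(315,210,60,60)).items(): print(n,d[y:y+h,x:x+w].sum(),'of',w*h)
cv2.imwrite('pics/end.png',s['image'][:,:,::-1])
E
```

```text
time: 18.4
tool_pos: [0.4517, -0.2906, 0.2685]
tool_rot: [-1.572, 0.001, -1.574]
contact_force: [-0.2, 0.3, -0.2]
opening: 0.0007
tubes 377 of 6000
rotor 0 of 4950
buttons 506 of 5400
jars 68 of 3600
```

View pics/end.png

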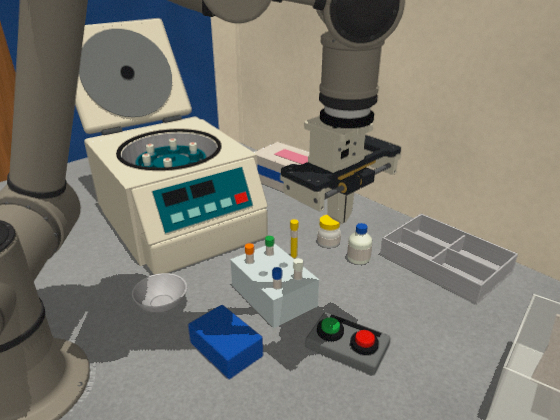

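Everything is in its start place (orange cap (249,248), green button up at (330,325), rotor unchanged). The pixel changes come from the arm's shadow and the hand in view.

```bash
python3 -c "
from h import *
print(robot.hand_in())"
```

```text
the job is handed in; nothing more can be done
None
```

I did the whole sequence and handed the job in; the arm's clock read 18.4 s after the last move. No verdict is reported.

- **Orange-capped tube:** with the fingers closed and straight down, I pointed from about 25 mm above the cap for about 2 s.
- **Empty rotor place:** I pointed from about 29 mm above its mouth, just over the neighbouring caps, for about 2 s.
- **Green button:** I pressed it to its stop, about 6 mm of travel and 23 N at the end. Then I lifted the hand about 22 cm clear.

**Last checks:** the final picture shows the tubes, rotor, jar and bottle where they started, and both buttons up. The rotor area showed no changed pixels. The rack, pad and jar areas did show some, which I put down to the arm's shadow and the hand in view. The force on the hand was close to zero.

**Disagreement:** the two cameras differed by up to about 6 mm on the rotor caps and about 4 mm on the buttons, more than the 2 mm stated. I aimed close to the top camera's positions; the difference is well inside the 16 mm limit.

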